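# Find the lever cover plate that rocks on the surface plate

## Task

One of the three lever-handle cover plates on the dark surface plate is twisted. Press down on their corners in turn, holding each press for a moment, until you find the one that rocks. Be gentle: come down slowly and keep the push, shock of touch-down included, under 40 N. Then pick the rocking cover up by its neck and set it down, without dropping it, flat and neck up in the red tray. Leave the two sound covers lying flat where they are on the surface plate and do not disturb the other things.

Things in the scene. Friction and masses are not known exactly. Their poses are not given: they have to be found in the camera images.
- left_cover (a point): Leftmost of three look-alike satin-metal lever-handle covers lying neck up on the surface plate: 110 (its x) x 70 mm (its y), rigid, about 0.3 kg. Plate's upper face 9 mm above the underside; on its middle a round neck, 28 mm across, from 9 to 39 mm above the underside, to grip from above. This point: on its axis at the start, 20 mm above the underside; z up.
- middle_cover (a point): The middle cover at the start; same size, looks and point as left_cover. A cover bears on four 14 mm square pads under its corners, 46 mm (x) and 26 mm (y) from its middle; press on the upper face above a pad, clear of the neck. Sound: all four bear, every corner firm, at one height. One of the three, a different place each time, is twisted.
- right_cover (a point): The right cover at the start; same size, looks and point as left_cover. On the twisted cover two diagonally opposite pads (find which) stand 3 mm clear. At rest it lies level like the others, but 1 to 2 N on a loose corner tips it about 2 mm down until that pad bears; let go, it comes level again. Its other corners feel firm.
- slab_top (a point): Dark granite surface plate, 300 mm (its x) by 450 mm (its y), level. This point: centre of its flat top, 50 mm above the table. The covers lie on it side by side along its y, square to it, each behind a small fixed key tag; a lock cylinder (64 mm long, 33 mm high) and a thumb turn (38 mm across, 31 mm high) stand along its far edge.
- red_tray_in (a point): Red open reject tray, fixed on a flat carton left or right of the surface plate (on the other side stands a blue tray with lock cylinders, not to be used). This point: centre of its inner floor, 45 mm above the table. Inside 202 mm (its x) by 152 mm (its y), walls 4 mm thick, 30 mm high above the floor; a cover fits in at any yaw.

How it is judged (in metres and radians):
On the way:
1. the twisted cover is pressed on a loose corner, on the surface plate, and seen to tip under the press (held down a moment) (contact force between the fingers and twisted_cover above 0.5 N and contact force between twisted_cover and slab above 1 N and angle between twisted_cover_mid's own z axis and vertical between 0.03 and 0.12 rad and horizontal distance between the grasp point and twisted_cover_mid above 0.025 m), for 0.1 s.
At the end, for the whole second after the job is handed in: The twisted cover lies released and at rest inside the red tray, on its floor, neck up and flat (within 0.1 rad); the two sound covers lie flat (0.03 rad) and at rest on the surface plate, within 30 mm of where they began (x of twisted_cover_mid in the frame of red_tray_in between -0.101 and 0.101 m and y of twisted_cover_mid in the frame of red_tray_in between -0.076 and 0.076 m and z of twisted_cover_mid in the frame of red_tray_in below 0.026 m and angle between twisted_cover_mid's own z axis and vertical below 0.1 rad and linear speed of each of twisted_cover, sound_cover_1, sound_cover_2 below 0.02 m/s and distance of each of sound_cover_1_mid, sound_cover_2_mid from where it was at the start of the episode below 0.03 m and z of sound_cover_1_mid in the frame of slab_top between 0.016 and 0.024 m and angle between each of sound_cover_1_mid, sound_cover_2_mid's own z axis and vertical below 0.03 rad and z of sound_cover_2_mid in the frame of slab_top between 0.016 and 0.024 m); the robot touches nothing.
It fails at once if a cover is pressed too hard: it bears on the surface plate with more than 45 N (40 N of push, shock of touch-down included, and its own weight) (contact force between any of sound_cover_1, sound_cover_2, twisted_cover and slab above 45 N).
It fails at once if a sound cover is lifted off the surface plate (more than 15 mm) (z of any of sound_cover_1_mid, sound_cover_2_mid in the frame of slab_top above 0.035 m).
It fails at once if the twisted cover is dropped (falls faster than 0.6 m/s out of the fingers) (contact force between the fingers and twisted_cover below 0.05 N and linear speed of twisted_cover above 0.6 m/s).
It fails at once if another thing on the bench is moved by more than 40 mm (distance of any of padlock, lock_cylinder, thumb_turn, screwdriver, spray_can, cleaner, latch from where it was at the start of the episode above 0.04 m).
It also fails if it takes over 67 s, if anything falls off the work surface, if the arm or the gripper's body presses on something with over 40 N, if the wrist force passes 120 N, or if a joint passes its speed limit or range.

## Robot

A 7-joint arm with a two-finger parallel gripper is mounted at the origin on the work surface. World frame = base frame: x ahead of the robot, y to its left, z up, the work surface at z = 0. Lengths are in m, angles in degrees, forces in N, time in s.
With the tool pointing down it reaches from about 0.425 to 0.875 m from the base axis. Payload 4.7 kg.
Tool frame: the origin (TCP) lies on the mounting face of the last link; the fingertips stand 182 mm ahead of it and the grasp point (between the pads) lies 164 mm ahead of it; z points along the fingers, y is the line along which they close (so a half turn about z gives the same grasp; the last joint's range is limited). The gripper opens to 87 mm and grips with 3 to 60 N. Pads are 19 mm wide; open, the fingers measure 117 mm over their backs; the gripper's body (75 mm by 190 mm) begins 51 mm behind the grasp point.
Start: joints at [-71.786, 18.392, -4.016, 83.108, 1.295, 78.541, -3.26], TCP at [0.194, 0.62, 0.405] pointing down, gripper open.
Joint ranges: [-163.93, 163.93], [-17.29, 119.83], [-79.2, 71.16], [3.27, 140.29], [-89.18, 269.18], [5.43, 117.66], [-154.24, 154.24]. Speed limits (degrees/s): [147.25, 147.25, 180, 180, 180, 180, 180].

## Interface

Orientations are given as [roll, pitch, yaw] about the fixed x, y, z axes, in that order (R = Rz(yaw) Ry(pitch) Rx(roll)).
In Python, from cell import env gives the robot as it stands.
- The arm moves only by the tool servo_tool, never from a script. Its argument "plan" is a list of rows, each an object with "xyz": the shift along the tool's x, y, z in cm, a list of three; "twist": the turn, a rotation vector about the tool's x, y, z in degrees, a list of three; "jaw": the closure, from 0 (fully open) to 1 (shut). In form: [{"xyz": [x, y, z], "twist": [wx, wy, wz], "jaw": jaw}, ...]. A call has 1 to 10 rows; each row is the pose to reach, as a shift and turn from the pose commanded when the call began, along the tool's axes at that moment; what a row does not reach only later rows make up. A row lasts 1/12 s, in which the tool goes at most 41.7 mm and 7.16 degrees, less where a joint would pass 70% of its speed; a pose out of reach is approached as far as the arm can. A call with a gripper value outside its range is refused whole. The fingers move at their own pace and stop on an object; "newtons" is the grip in N (left out, the last holds). Time passes only in rows, so rows that repeat a pose let the fingers close. It gives the time, the measured TCP pose, the force, the opening and the grip force at its end, in the units of the state.
- env.get_obs(): the state, without advancing time (a new reading comes with each control period).
- env.read_camera(name): name is "scene" or "top" or "wrist"; returns a dict with "img" (420x560x3 uint8, red, green, blue), "camera_matrix" (3x3 intrinsics, pixels), "R" (3x3) and "t" (3): a world point X has camera coordinates R X + t. Camera axes: x right, y down, z forward; pixel columns grow to the right and rows downward; lengths in m; the calibration is good to about 2 mm. A picture is of the moment at which its call begins. There is no depth.
- env.sign_off(): hands the job in; it is judged then, once.
The state is a dict: "time_s": time; "qpos": joint angles; "joint_velocities": joint speeds; "effort": joint torques, N m; "tool_pos": TCP position; "tool_rot": TCP orientation; "force": force on the tool from outside, world axes, zero at the start; "wrist_torque": the same for the moment, N m; "grip_width": finger opening in m; "grasp_force": force on a finger pad.
Only numpy, scipy, OpenCV 4.12 (cv2) and the standard library are available. Lean on these libraries where they do the work, as an engineer would, in place of code of your own. Each camera call takes 0.05 s, during which the arm holds its last target. There are 200 camera calls.

## Working session

There is one attempt and no reset: what is moved stays moved. The work goes in short steps, Python scripts to look and compute and a tool call to move; the robot and the scene stay as the last step left them, time stands still between calls to the robot, and variables do not carry over. Pictures are saved under pics/ and viewed, at most 10 in all, crops included, and the job is handed in when it is done.

Besides the shell and the picture viewer there is one more tool, called after ">>>" as name([rows], argument=value, ...), one row to a line, values as JSON. servo_tool: Moves the arm, as the interface text tells. Its arguments: {"type":"object","properties":{"plan":{"type":"array","items":{"type":"object","properties":{"xyz":{"type":"array","items":{"type":"number"}},"twist":{"type":"array","items":{"type":"number"}},"jaw":{"type":"number"}}}},"newtons":{"type":"number"}},"required":["plan"]}

```bash
mkdir -p pics; ls
python3 - <<'E'
from cell import env
import cv2,pickle
d={}
for n in("scene","top"):
    c=env.read_camera(n);d[n]=c;cv2.imwrite(f"pics/{n}0.png",c["img"][:,:,::-1])
    print(n,c["camera_matrix"].tolist(),c["R"].round(4).tolist(),c["t"].round(4).tolist())
pickle.dump(d,open("c0.pkl","wb"))
print(env.get_obs())
E
```

```text
pics
scene [[412.6672074714108, 0.0, 274.4688657636283], [0.0, 412.6672074714108, 213.14236605078926], [0.0, 0.0, 1.0]] [[-0.0873, 0.9962, 0.005], [0.809, 0.0739, -0.5831], [-0.5813, -0.0469, -0.8124]] [0.0546, -0.3707, 1.353]
top [[515.704245147478, 0.0, 279.6939354691469], [0.0, 515.704245147478, 208.62327951825375], [0.0, 0.0, 1.0]] [[0.013, -0.9996, 0.0241], [-0.9825, -0.0172, -0.1856], [0.186, -0.0213, -0.9823]] [-0.0156, 0.5434, 1.1685]
{'time_s': 0.1, 'qpos': array([-71.78786753,  18.43586478,  -4.0157074 ,  83.16745707,
         1.29564121,  78.5413162 ,  -3.2592071 ]), 'joint_velocities': array([ 0.05242176, -0.04644853, -0.07747867, -0.22571756,  0.00408407,
       -0.0369246 , -0.10406221]), 'effort': array([-2.51160330e-06, -4.92571807e+01, -4.05522231e-01, -3.13398600e+01,
       -6.40432583e-02,  3.95042938e-02,  8.61515309e-05]), 'tool_pos': array([0.19440019, 0.6200612 , 0.4037627 ]), 'tool_rot': array([-1.79900630e+02,  6.01912041e-03,  1.62598545e+02]), 'force': array([ 0.10545567, -0.90654478,  0.34999925]), 'wrist_torque': array([-0.02844146,  0.00965117,  0.03194196]), 'grasp_force': 0.0, 'grip_width': 0.0870225775077889}
```

View pics/top0.png

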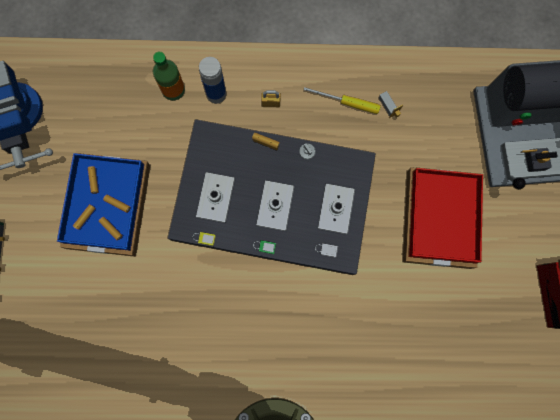

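View pics/scene0.png

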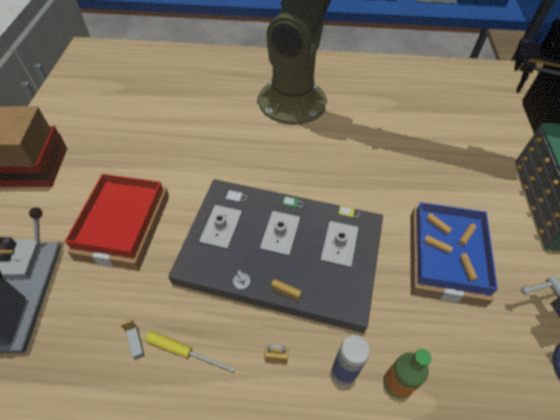

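The top view shows the three white covers at about (215,197), (275,205) and (337,208), and the red tray at (445,217). The scene view shows the same things mirrored, with the tray at (118,217).

```bash
cat > h.py <<'E'
import numpy as np,cv2
from scipy.spatial.transform import Rotation as Ro
def cast(c,uv,z):
    uv=np.atleast_2d(uv).astype(float);K,R,t=c["camera_matrix"],c["R"],c["t"]
    d=np.c_[uv,np.ones(len(uv))]@np.linalg.inv(K).T@R; o=-R.T@t
    return o+d*((z-o[2])/d[:,2])[:,None]
def rect(c,con,z):
    P=cast(c,con.reshape(-1,2),z)[:,:2]
    (cx,cy),(w,h),a=cv2.minAreaRect((P*1000).astype(np.float32))
    if w<h:w,h,a=h,w,a+90
    return [round(float(v),1) for v in (cx,cy,w,h,(a+90)%180-90)]
def move(o,xyz,yaw):
    "shift in tool axes (cm), turn about tool z (deg), for tip position xyz, from pose o"
    R=Ro.from_euler("xyz",o["tool_rot"],degrees=True); tgt=Ro.from_euler("xyz",[180,0,yaw],degrees=True)
    p=np.array(xyz)+[0,0,.182]
    return (R.inv().apply(p-o["tool_pos"])*100).round(2),(R.inv()*tgt).as_rotvec(degrees=True).round(2)
E
python3 - <<'E'
from h import *;import pickle
d=pickle.load(open("c0.pkl","rb"))
for n,c in d.items():
    im=c["img"].astype(int);mx,mn=im.max(2),im.min(2)
    def cons(m,lo):
        return [k for k in cv2.findContours(m.astype(np.uint8),0,1)[0] if cv2.contourArea(k)>lo]
    for k in cons((mn>140)&(mx-mn<45),300): print(n,"white",rect(c,k,.059),cv2.boundingRect(k))
    for k in cons((im[...,0]>110)&(im[...,1]<50),1000): 
        print(n,"red floor?",rect(c,k,.045),"rim",rect(c,k,.075))
    for k in cons((mx<75)&(mx-mn<25),8000): print(n,"slab",rect(c,k,.05))
E
```

```text
scene white [817.4, 178.5, 53.9, 53.3, -11.5] (342, 335, 28, 28)
scene white [672.5, -586.3, 86.4, 60.9, 5.2] (0, 239, 36, 34)
scene white [571.9, 148.1, 108.4, 68.3, -9.8] (322, 222, 36, 44)
scene white [554.5, 6.9, 108.2, 68.6, -10.0] (261, 212, 38, 42)
scene white [549.2, -137.2, 108.3, 68.5, -9.9] (200, 206, 41, 41)
scene white [-325.4, -1057.8, 252.1, 104.7, 26.2] (0, 0, 30, 35)
scene red floor? [529.6, -410.3, 196.9, 162.6, -5.0] rim [549.7, -394.3, 189.9, 156.8, -5.0]
top white [546.0, -139.7, 107.8, 67.7, -9.9] (319, 184, 35, 49)
top white [551.0, 4.4, 107.8, 67.4, -9.9] (257, 181, 36, 49)
top white [568.3, 145.8, 107.7, 67.9, -9.9] (196, 173, 38, 49)
top red floor? [536.1, -408.7, 207.7, 161.1, -4.6] rim [530.7, -398.1, 202.5, 157.1, -4.6]
top slab [575.6, 8.6, 447.0, 301.0, 80.1]
```

```bash
cat >> h.py <<'E'
C={"L":(.570,.147),"M":(.5528,.0056),"R":(.5476,-.1384)}
def corner(k,sx,sy,a=-9.9):
    a=np.radians(a);x,y=sx*.046,sy*.026
    return np.array([C[k][0]+x*np.cos(a)-y*np.sin(a),C[k][1]+x*np.sin(a)+y*np.cos(a)])
E
python3 - <<'E'
from h import *;from cell import env
o=env.get_obs()
p=corner("L",-1,1);print(p,move(o,[*p,.085],80.1))
o2=dict(o,tool_pos=np.array([*p,.267]),tool_rot=[180,0,80.1])
for k in "LMR":
  for s in(1,-1):print(k,s,corner(k,-1,s),move(o2,[*corner(k,-1,s),.085],80.1)[0])
E
```

```text
[0.52915513 0.18052158] (array([-45.09, -31.91,  13.74]), array([-8.00e-02,  8.00e-02,  8.25e+01]))
L 1 [0.52915513 0.18052158] [0. 0. 0.]
L -1 [0.52021481 0.1292959 ] [-5.2 -0.  -0. ]
M 1 [0.51195513 0.03912158] [-14.23   0.74   0.  ]
M -1 [ 0.50301481 -0.0121041 ] [-19.43   0.74   0.  ]
R 1 [ 0.50675513 -0.10487842] [-28.5   2.7   0. ]
R -1 [ 0.49781481 -0.1561041 ] [-33.7   2.7   0. ]
```

>>> servo_tool([
  {"xyz": [-45.1,-31.9,5],"twist": [0,0,82.5],"jaw": 1},
  {"xyz": [-45.1,-31.9,5],"twist": [0,0,82.5],"jaw": 1},
  {"xyz": [-45.1,-31.9,5],"twist": [0,0,82.5],"jaw": 1},
  {"xyz": [-45.1,-31.9,5],"twist": [0,0,82.5],"jaw": 1},
  {"xyz": [-45.1,-31.9,5],"twist": [0,0,82.5],"jaw": 1},
  {"xyz": [-45.1,-31.9,5],"twist": [0,0,82.5],"jaw": 1},
  {"xyz": [-45.1,-31.9,5],"twist": [0,0,82.5],"jaw": 1},
  {"xyz": [-45.1,-31.9,5],"twist": [0,0,82.5],"jaw": 1},
  {"xyz": [-45.1,-31.9,5],"twist": [0,0,82.5],"jaw": 1},
  {"xyz": [-45.1,-31.9,5],"twist": [0,0,82.5],"jaw": 1},
], newtons=10)

```text
time_s: 0.93
tool_pos: [0.4467, 0.2883, 0.3669]
tool_rot: [-180.0, -0.0, 90.6]
force: [1.0, 1.3, -0.5]
grip_width: 0.0281
grasp_force: 0.0
```

Run:
```python
from h import *;from cell import env
o=env.get_obs();print(o["tool_pos"],o["tool_rot"],o["grip_width"],move(o,[*corner("L",-1,1),.085],80.1))
```

```text
[0.44670002 0.28830646 0.36689481] [-1.79988429e+02 -1.09965660e-02  9.06340806e+01] 0.028086931666667255 (array([-10.87,   8.13,   9.99]), array([-1.000e-02, -1.000e-02,  1.053e+01]))
```

>>> servo_tool([
  {"xyz": [-7.5,6,9],"twist": [0,0,6],"jaw": 1},
  {"xyz": [-7.5,6,9],"twist": [0,0,6],"jaw": 1},
  {"xyz": [-7.5,6,9],"twist": [0,0,6],"jaw": 1},
  {"xyz": [-7.5,6,9],"twist": [0,0,6],"jaw": 1},
  {"xyz": [-7.5,6,9],"twist": [0,0,6],"jaw": 1},
  {"xyz": [-7.5,6,9],"twist": [0,0,6],"jaw": 1},
  {"xyz": [-7.5,6,9],"twist": [0,0,6],"jaw": 1},
])

```text
time_s: 1.52
tool_pos: [0.507, 0.218, 0.2782]
tool_rot: [180.0, -0.1, 85.1]
force: [-0.2, 0.9, -0.4]
grip_width: 0.0006
grasp_force: 0.0
```

Run:
```python
from h import *;from cell import env
import cv2
o=env.get_obs();print(o["tool_pos"],o["tool_rot"],o["grip_width"],o["force"],move(o,[*corner("L",-1,1),.064],80.1))
c=env.read_camera("wrist");cv2.imwrite("pics/w1.png",c["img"][:,:,::-1])
```

```text
[0.50700028 0.21798015 0.27820713] [ 1.79954707e+02 -9.84902601e-02  8.51024869e+01] 0.0005819603756992098 [-0.23826848  0.9287534  -0.43547227] (array([-3.55,  2.52,  3.22]), array([ 0.04, -0.1 ,  5.  ]))
```

View pics/w1.png

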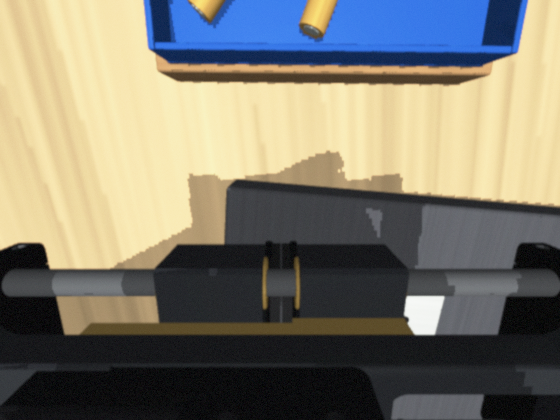

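The wrist view shows the closed fingers at about (282,283). The slab is below them and the blue tray ahead, with only a bit of the cover visible at (423,312). Next I go over the first corner.

>>> servo_tool([
  {"xyz": [-3.55,2.5,2.9],"twist": [0,0,5],"jaw": 1},
  {"xyz": [-3.55,2.5,2.9],"twist": [0,0,5],"jaw": 1},
  {"xyz": [-3.55,2.5,2.9],"twist": [0,0,5],"jaw": 1},
  {"xyz": [-3.55,2.5,2.9],"twist": [0,0,5],"jaw": 1},
  {"xyz": [-3.55,2.5,2.9],"twist": [0,0,5],"jaw": 1},
])

```text
time_s: 1.98
tool_pos: [0.5289, 0.1806, 0.2493]
tool_rot: [180.0, -0.1, 80.1]
force: [0.3, 0.5, 0.3]
grip_width: 0.0005
grasp_force: 0.0
```

Run:
```python
from h import *;from cell import env
o=env.get_obs();print(o["tool_pos"],o["tool_rot"],o["grip_width"],o["force"],move(o,[*corner("L",-1,1),.059],80.1))
```

```text
[0.528875   0.18062879 0.24932132] [ 1.79952598e+02 -1.21004870e-01  8.01252863e+01] 0.00045435020284045305 [0.29505329 0.51569422 0.26078333] (array([-0.01,  0.03,  0.83]), array([ 0.05, -0.12,  0.03]))
```

Descend slowly, 1 mm then 0.5 mm per row.

>>> servo_tool([
  {"xyz": [0,0,0.2],"twist": [0,0,0],"jaw": 1},
  {"xyz": [0,0,0.4],"twist": [0,0,0],"jaw": 1},
  {"xyz": [0,0,0.5],"twist": [0,0,0],"jaw": 1},
  {"xyz": [0,0,0.6],"twist": [0,0,0],"jaw": 1},
  {"xyz": [0,0,0.65],"twist": [0,0,0],"jaw": 1},
  {"xyz": [0,0,0.7],"twist": [0,0,0],"jaw": 1},
  {"xyz": [0,0,0.75],"twist": [0,0,0],"jaw": 1},
  {"xyz": [0,0,0.8],"twist": [0,0,0],"jaw": 1},
])

```text
time_s: 2.65
tool_pos: [0.5291, 0.1789, 0.2416]
tool_rot: [-179.9, -0.0, 80.0]
force: [-5.7, -0.3, 13.2]
grip_width: 0.0005
grasp_force: 6.7
```

>>> servo_tool([
  {"xyz": [0,0,0.05],"twist": [0,0,0],"jaw": 1},
  {"xyz": [0,0,0.1],"twist": [0,0,0],"jaw": 1},
])

```text
time_s: 2.82
tool_pos: [0.5292, 0.1788, 0.2415]
tool_rot: [-179.9, -0.1, 80.0]
force: [-7.8, -1.2, 19.7]
grip_width: 0.0006
grasp_force: 9.7
```

>>> servo_tool([
  {"xyz": [0,0,-0.6],"twist": [0,0,0],"jaw": 1},
  {"xyz": [-2.6,0,-0.7],"twist": [0,0,0],"jaw": 1},
  {"xyz": [-5.2,0,-0.7],"twist": [0,0,0],"jaw": 1},
  {"xyz": [-5.2,0,-0.6],"twist": [0,0,0],"jaw": 1},
  {"xyz": [-5.2,0,-0.4],"twist": [0,0,0],"jaw": 1},
  {"xyz": [-5.2,0,-0.25],"twist": [0,0,0],"jaw": 1},
  {"xyz": [-5.2,0,-0.18],"twist": [0,0,0],"jaw": 1},
  {"xyz": [-5.2,0,-0.12],"twist": [0,0,0],"jaw": 1},
  {"xyz": [-5.2,0,-0.06],"twist": [0,0,0],"jaw": 1},
  {"xyz": [-5.2,0,0],"twist": [0,0,0],"jaw": 1},
])

```text
time_s: 3.65
tool_pos: [0.5204, 0.1281, 0.2414]
tool_rot: [-179.9, 0.0, 80.1]
force: [-8.7, -4.5, 23.3]
grip_width: 0.0005
grasp_force: 11.5
```

>>> servo_tool([
  {"xyz": [0,0,0],"twist": [0,0,0],"jaw": 1},
  {"xyz": [0,0,0],"twist": [0,0,0],"jaw": 1},
])

```text
time_s: 3.82
tool_pos: [0.5204, 0.1281, 0.2415]
tool_rot: [-180.0, -0.0, 80.1]
force: [-7.2, -3.3, 18.1]
grip_width: 0.0003
grasp_force: 9.4
```

Both corners of the left cover are firm at the same height, so it is sound. Now the middle cover.

>>> servo_tool([
  {"xyz": [0,0,-1.0],"twist": [0,0,0],"jaw": 1},
  {"xyz": [-3.5,0.3,-1.2],"twist": [0,0,0],"jaw": 1},
  {"xyz": [-7,0.6,-1.2],"twist": [0,0,0],"jaw": 1},
  {"xyz": [-9,0.75,-1.0],"twist": [0,0,0],"jaw": 1},
  {"xyz": [-9,0.75,-0.8],"twist": [0,0,0],"jaw": 1},
  {"xyz": [-9,0.75,-0.5],"twist": [0,0,0],"jaw": 1},
  {"xyz": [-9,0.75,-0.3],"twist": [0,0,0],"jaw": 1},
  {"xyz": [-9,0.75,-0.2],"twist": [0,0,0],"jaw": 1},
  {"xyz": [-9,0.75,-0.15],"twist": [0,0,0],"jaw": 1},
  {"xyz": [-9,0.75,-0.1],"twist": [0,0,0],"jaw": 1},
])

```text
time_s: 4.65
tool_pos: [0.5121, 0.0393, 0.2415]
tool_rot: [-179.9, -0.0, 80.1]
force: [-6.8, -0.7, 18.0]
grip_width: 0.0004
grasp_force: 8.3
```

>>> servo_tool([
  {"xyz": [0,0,0.04],"twist": [0,0,0],"jaw": 1},
  {"xyz": [0,0,0.08],"twist": [0,0,0],"jaw": 1},
  {"xyz": [0,0,0.08],"twist": [0,0,0],"jaw": 1},
])

```text
time_s: 4.9
tool_pos: [0.5122, 0.0392, 0.2415]
tool_rot: [-179.9, -0.1, 80.1]
force: [-7.0, -2.2, 19.3]
grip_width: 0.0006
grasp_force: 9.3
```

Firm. Next corner of the middle cover.

>>> servo_tool([
  {"xyz": [0,0,-0.6],"twist": [0,0,0],"jaw": 1},
  {"xyz": [-2.6,0,-0.7],"twist": [0,0,0],"jaw": 1},
  {"xyz": [-5.2,0,-0.7],"twist": [0,0,0],"jaw": 1},
  {"xyz": [-5.2,0,-0.6],"twist": [0,0,0],"jaw": 1},
  {"xyz": [-5.2,0,-0.4],"twist": [0,0,0],"jaw": 1},
  {"xyz": [-5.2,0,-0.3],"twist": [0,0,0],"jaw": 1},
  {"xyz": [-5.2,0,-0.22],"twist": [0,0,0],"jaw": 1},
  {"xyz": [-5.2,0,-0.16],"twist": [0,0,0],"jaw": 1},
  {"xyz": [-5.2,0,-0.1],"twist": [0,0,0],"jaw": 1},
  {"xyz": [-5.2,0,-0.05],"twist": [0,0,0],"jaw": 1},
])

```text
time_s: 5.73
tool_pos: [0.5031, -0.012, 0.2415]
tool_rot: [-179.9, -0.1, 80.1]
force: [-7.1, 0.1, 19.8]
grip_width: 0.0008
grasp_force: 9.8
```

>>> servo_tool([
  {"xyz": [0,0,0.03],"twist": [0,0,0],"jaw": 1},
  {"xyz": [0,0,0.03],"twist": [0,0,0],"jaw": 1},
])

```text
time_s: 5.9
tool_pos: [0.5031, -0.0121, 0.2415]
tool_rot: [-179.9, -0.1, 80.1]
force: [-7.1, 0.1, 17.8]
grip_width: 0.0007
grasp_force: 9.0
```

The middle cover is firm too. On to the right cover.

>>> servo_tool([
  {"xyz": [0,0,-1.0],"twist": [0,0,0],"jaw": 1},
  {"xyz": [-3.5,0.7,-1.2],"twist": [0,0,0],"jaw": 1},
  {"xyz": [-7,1.4,-1.2],"twist": [0,0,0],"jaw": 1},
  {"xyz": [-9.1,1.95,-1.0],"twist": [0,0,0],"jaw": 1},
  {"xyz": [-9.1,1.95,-0.8],"twist": [0,0,0],"jaw": 1},
  {"xyz": [-9.1,1.95,-0.5],"twist": [0,0,0],"jaw": 1},
  {"xyz": [-9.1,1.95,-0.3],"twist": [0,0,0],"jaw": 1},
  {"xyz": [-9.1,1.95,-0.2],"twist": [0,0,0],"jaw": 1},
  {"xyz": [-9.1,1.95,-0.15],"twist": [0,0,0],"jaw": 1},
  {"xyz": [-9.1,1.95,-0.1],"twist": [0,0,0],"jaw": 1},
])

```text
time_s: 6.73
tool_pos: [0.5063, -0.1052, 0.2405]
tool_rot: [-180.0, -0.0, 80.1]
force: [-0.3, 0.4, 0.2]
grip_width: 0.0006
grasp_force: 0.4
```

>>> servo_tool([
  {"xyz": [0,0,0.04],"twist": [0,0,0],"jaw": 1},
  {"xyz": [0,0,0.08],"twist": [0,0,0],"jaw": 1},
  {"xyz": [0,0,0.08],"twist": [0,0,0],"jaw": 1},
])

```text
time_s: 6.98
tool_pos: [0.5062, -0.1064, 0.2399]
tool_rot: [180.0, -0.0, 80.0]
force: [-0.1, -0.1, 1.1]
grip_width: 0.0008
grasp_force: 0.5
```

The right cover gives way at this corner. I'll press a little further until it bears, and hold.

>>> servo_tool([
  {"xyz": [0,0,0.05],"twist": [0,0,0],"jaw": 1},
  {"xyz": [0,0,0.1],"twist": [0,0,0],"jaw": 1},
  {"xyz": [0,0,0.15],"twist": [0,0,0],"jaw": 1},
  {"xyz": [0,0,0.2],"twist": [0,0,0],"jaw": 1},
  {"xyz": [0,0,0.2],"twist": [0,0,0],"jaw": 1},
  {"xyz": [0,0,0.2],"twist": [0,0,0],"jaw": 1},
  {"xyz": [0,0,0.2],"twist": [0,0,0],"jaw": 1},
])

```text
time_s: 7.57
tool_pos: [0.5064, -0.1066, 0.2393]
tool_rot: [180.0, -0.1, 80.0]
force: [-4.2, 2.7, 12.4]
grip_width: 0.0006
grasp_force: 6.3
```

The cover tipped 2.2 mm and now bears at 12 N. It is the twisted one. I'll hold two more rows, lift, open and look again.

>>> servo_tool([
  {"xyz": [0,0,0],"twist": [0,0,0],"jaw": 1},
  {"xyz": [0,0,0],"twist": [0,0,0],"jaw": 1},
  {"xyz": [0,0,-0.3],"twist": [0,0,0],"jaw": 1},
  {"xyz": [0,0,-3],"twist": [0,0,0],"jaw": 1},
  {"xyz": [0,0,-7],"twist": [0,0,0],"jaw": 0.2},
  {"xyz": [0,-4,-9],"twist": [0,0,0],"jaw": 0.2},
  {"xyz": [0,-7,-9],"twist": [0,0,0],"jaw": 0.2},
  {"xyz": [0,-7,-9],"twist": [0,0,0],"jaw": 0.2},
  {"xyz": [0,-7,-9],"twist": [0,0,0],"jaw": 0.2},
  {"xyz": [0,-7,-9],"twist": [0,0,0],"jaw": 0.2},
])

```text
time_s: 8.4
tool_pos: [0.4374, -0.0946, 0.3279]
tool_rot: [179.9, -0.0, 80.0]
force: [0.2, 0.7, 0.4]
grip_width: 0.0326
grasp_force: 0.0
```

Run:
```python
from h import *;from cell import env
for n in("scene","top"):
    c=env.read_camera(n);cv2.imwrite(f"pics/{n}2.png",c["img"][:,:,::-1])
    im=c["img"].astype(int);mx,mn=im.max(2),im.min(2)
    for k in cv2.findContours(((mn>140)&(mx-mn<45)).astype(np.uint8),0,1)[0]:
        if cv2.contourArea(k)>500: print(n,rect(c,k,.059))
o=env.get_obs();print(o["tool_pos"],o["tool_rot"],o["grip_width"],move(o,[*C["R"],.1],80.1))
```

```text
scene [817.2, 178.6, 54.5, 53.7, -0.4]
scene [673.7, -585.8, 88.8, 61.5, 5.2]
scene [571.6, 148.2, 109.8, 68.8, -9.9]
scene [554.3, 7.0, 109.8, 68.7, -9.9]
scene [549.2, -137.3, 109.3, 68.5, -9.8]
scene [-325.4, -1057.8, 252.1, 104.7, 26.2]
top [551.1, 4.5, 108.1, 68.2, -9.9]
top [568.3, 145.8, 108.0, 68.2, -9.7]
top [678.3, -613.6, 111.1, 87.0, -84.2]
[ 0.43788049 -0.09459516  0.32754827] [1.79997384e+02 4.96959940e-02 7.99573060e+01] 0.040193842380476665 (array([-2.4 , 11.57,  4.56]), array([ 0.  ,  0.05, -0.14]))
```

View pics/scene2.png

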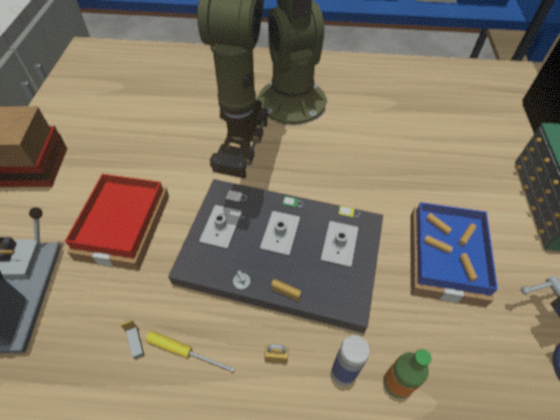

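All the covers are still in place (right cover at (220,226)), and the gripper is near the base side. Next I move over the neck.

>>> servo_tool([
  {"xyz": [-2.4,11.55,2],"twist": [0,0,0],"jaw": 0.15},
  {"xyz": [-2.4,11.55,2],"twist": [0,0,0],"jaw": 0.15},
  {"xyz": [-2.4,11.55,2],"twist": [0,0,0],"jaw": 0.15},
  {"xyz": [-2.4,11.55,2],"twist": [0,0,0],"jaw": 0.15},
  {"xyz": [-2.4,11.55,4],"twist": [0,0,0],"jaw": 0.15},
  {"xyz": [-2.4,11.55,4],"twist": [0,0,0],"jaw": 0.15},
  {"xyz": [-2.4,11.55,4],"twist": [0,0,0],"jaw": 0.15},
  {"xyz": [-2.4,11.55,4],"twist": [0,0,0],"jaw": 0.15},
])

```text
time_s: 9.17
tool_pos: [0.5468, -0.1382, 0.288]
tool_rot: [-180.0, 0.0, 80.0]
force: [-0.6, 0.4, 0.6]
grip_width: 0.0736
grasp_force: 0.0
```

Run:
```python
from h import *;from cell import env
o=env.get_obs();print(o["tool_pos"],o["tool_rot"],o["grip_width"],move(o,[*C["R"],.0635],80.1))
c=env.read_camera("scene");cv2.imwrite("pics/s3.png",cv2.resize(c["img"][130:280,150:350,::-1],None,fx=3,fy=3))
```

```text
[ 0.54675535 -0.1381832   0.28800271] [-1.79983635e+02  1.35946343e-02  7.99732225e+01] 0.07362075470174034 (array([-0.01,  0.09,  4.25]), array([-0.02,  0.01, -0.13]))
```

View pics/s3.png

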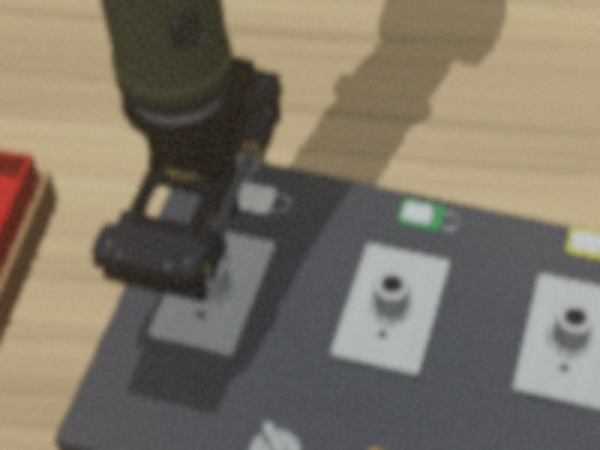

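The gripper is open above the right cover's neck, at about (220,280) in the crop. Now I lower and close.

>>> servo_tool([
  {"xyz": [0,0.1,1.2],"twist": [0,0,0],"jaw": 0.15},
  {"xyz": [0,0.1,2.4],"twist": [0,0,0],"jaw": 0.15},
  {"xyz": [0,0.1,3.2],"twist": [0,0,0],"jaw": 0.15},
  {"xyz": [0,0.1,3.7],"twist": [0,0,0],"jaw": 0.15},
  {"xyz": [0,0.1,4.0],"twist": [0,0,0],"jaw": 0.15},
  {"xyz": [0,0.1,4.2],"twist": [0,0,0],"jaw": 0.15},
  {"xyz": [0,0.1,4.2],"twist": [0,0,0],"jaw": 0.15},
  {"xyz": [0,0.1,4.2],"twist": [0,0,0],"jaw": 0.15},
])

```text
time_s: 9.88
tool_pos: [0.5478, -0.1385, 0.246]
tool_rot: [180.0, -0.0, 80.0]
force: [0.4, 0.5, 0.5]
grip_width: 0.0738
grasp_force: 0.0
```

>>> servo_tool([
  {"xyz": [0,0,0],"twist": [0,0,0],"jaw": 0.5},
  {"xyz": [0,0,0],"twist": [0,0,0],"jaw": 0.6},
  {"xyz": [0,0,0],"twist": [0,0,0],"jaw": 0.7},
  {"xyz": [0,0,0],"twist": [0,0,0],"jaw": 0.8},
  {"xyz": [0,0,0],"twist": [0,0,0],"jaw": 1},
  {"xyz": [0,0,0],"twist": [0,0,0],"jaw": 1},
  {"xyz": [0,0,0],"twist": [0,0,0],"jaw": 1},
  {"xyz": [0,0,0],"twist": [0,0,0],"jaw": 1},
  {"xyz": [0,0,0],"twist": [0,0,0],"jaw": 1},
], newtons=30)

```text
time_s: 10.63
tool_pos: [0.5477, -0.1383, 0.2458]
tool_rot: [-180.0, -0.0, 80.0]
force: [-0.3, -0.3, 0.7]
grip_width: 0.0278
grasp_force: 30.0
```

>>> servo_tool([
  {"xyz": [0,0,-0.5],"twist": [0,0,0],"jaw": 1},
  {"xyz": [0,0,-2],"twist": [0,0,0],"jaw": 1},
  {"xyz": [0,0,-4],"twist": [0,0,0],"jaw": 1},
  {"xyz": [0,0,-6],"twist": [0,0,0],"jaw": 1},
  {"xyz": [0,0,-8],"twist": [0,0,0],"jaw": 1},
  {"xyz": [0,0,-9],"twist": [0,0,0],"jaw": 1},
  {"xyz": [0,0,-9],"twist": [0,0,0],"jaw": 1},
  {"xyz": [0,0,-9],"twist": [0,0,0],"jaw": 1},
])

```text
time_s: 11.3
tool_pos: [0.5476, -0.1383, 0.3355]
tool_rot: [180.0, -0.0, 80.0]
force: [-0.6, 0.4, -3.3]
grip_width: 0.0273
grasp_force: 30.0
```

Run:
```python
from h import *;from cell import env
o=env.get_obs();print(o["tool_pos"],o["force"],o["grip_width"],move(o,[.534,-.399,.1],80.1))
```

```text
[ 0.54757069 -0.13827775  0.33552746] [-0.56926513  0.35354559 -3.3001124 ] 0.02730271763769771 (array([-25.91,   3.2 ,   5.34]), array([ 0.01, -0.02, -0.12]))
```

>>> servo_tool([
  {"xyz": [-2,0.3,0],"twist": [0,0,0],"jaw": 1},
  {"xyz": [-5,0.6,0],"twist": [0,0,0],"jaw": 1},
  {"xyz": [-8.5,1,0],"twist": [0,0,0],"jaw": 1},
  {"xyz": [-12,1.5,0],"twist": [0,0,0],"jaw": 1},
  {"xyz": [-15.5,2,0],"twist": [0,0,0],"jaw": 1},
  {"xyz": [-19,2.4,0],"twist": [0,0,0],"jaw": 1},
  {"xyz": [-22,2.8,0],"twist": [0,0,0],"jaw": 1},
  {"xyz": [-24.5,3,0],"twist": [0,0,0],"jaw": 1},
  {"xyz": [-25.9,3.2,0],"twist": [0,0,0],"jaw": 1},
  {"xyz": [-25.9,3.2,0],"twist": [0,0,0],"jaw": 1},
])

```text
time_s: 12.13
tool_pos: [0.5315, -0.4031, 0.3335]
tool_rot: [-179.8, 0.2, 79.6]
force: [-0.4, -0.3, -2.3]
grip_width: 0.0276
grasp_force: 30.0
```

>>> servo_tool([
  {"xyz": [0,0,0],"twist": [0,0,0],"jaw": 1},
  {"xyz": [0,0,0],"twist": [0,0,0],"jaw": 1},
  {"xyz": [0,0,0],"twist": [0,0,0],"jaw": 1},
])

```text
time_s: 12.38
tool_pos: [0.5349, -0.3972, 0.3348]
tool_rot: [-179.9, -0.1, 80.1]
force: [-0.8, 0.5, -2.6]
grip_width: 0.0273
grasp_force: 30.0
```

```bash
python3 - <<'E'
from h import *;from cell import env
o=env.get_obs();print(o["tool_pos"],o["force"],o["grip_width"],move(o,[.534,-.399,.059],80.1))
for i,n in enumerate(("scene","top")):
    c=env.read_camera(n); s=(slice(140,300),slice(40,240)) if i==0 else (slice(130,290),slice(360,560))
    cv2.imwrite(f"pics/p4{n}.png",cv2.resize(c["img"][s][:,:,::-1],None,fx=3,fy=3))
E
python3 -c "
import cv2,numpy as np
a=[cv2.imread(f'pics/p4{n}.png') for n in('scene','top')]
cv2.imwrite('pics/p4.png',cv2.resize(np.hstack(a),(800,320)))"
```

```text
[ 0.53488609 -0.3971522   0.33478271] [-0.78843442  0.51392759 -2.56185319] 0.02733828823571545 (array([-0.21, -0.05,  9.38]), array([-0.06, -0.11,  0.01]))
```

View pics/p4.png

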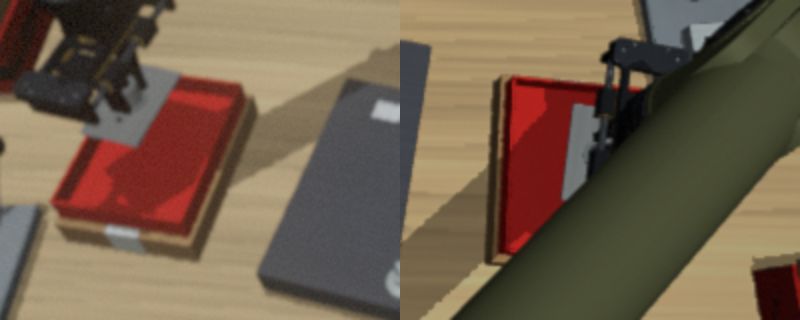

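The cover is held level above the red tray in both views. I lower it slowly until it touches.

>>> servo_tool([
  {"xyz": [-0.1,0,1.5],"twist": [0,0,0],"jaw": 1},
  {"xyz": [-0.2,0,3.5],"twist": [0,0,0],"jaw": 1},
  {"xyz": [-0.2,0,5.5],"twist": [0,0,0],"jaw": 1},
  {"xyz": [-0.2,0,7],"twist": [0,0,0],"jaw": 1},
  {"xyz": [-0.2,0,8],"twist": [0,0,0],"jaw": 1},
  {"xyz": [-0.2,0,8.6],"twist": [0,0,0],"jaw": 1},
  {"xyz": [-0.2,0,8.8],"twist": [0,0,0],"jaw": 1},
  {"xyz": [-0.2,0,9.0],"twist": [0,0,0],"jaw": 1},
  {"xyz": [-0.2,0,9.1],"twist": [0,0,0],"jaw": 1},
  {"xyz": [-0.2,0,9.2],"twist": [0,0,0],"jaw": 1},
])

```text
time_s: 13.32
tool_pos: [0.5341, -0.4013, 0.2447]
tool_rot: [179.9, 0.0, 80.0]
force: [0.9, -0.3, -3.1]
grip_width: 0.0273
grasp_force: 30.0
```

>>> servo_tool([
  {"xyz": [0,0,0.05],"twist": [0,0,0],"jaw": 1},
  {"xyz": [0,0,0.1],"twist": [0,0,0],"jaw": 1},
  {"xyz": [0,0,0.15],"twist": [0,0,0],"jaw": 1},
  {"xyz": [0,0,0.15],"twist": [0,0,0],"jaw": 1},
])

```text
time_s: 13.65
tool_pos: [0.5338, -0.401, 0.2424]
tool_rot: [180.0, -0.0, 80.0]
force: [-0.2, -0.1, -2.9]
grip_width: 0.0273
grasp_force: 30.0
```

>>> servo_tool([
  {"xyz": [0,0,0.05],"twist": [0,0,0],"jaw": 1},
  {"xyz": [0,0,0.1],"twist": [0,0,0],"jaw": 1},
  {"xyz": [0,0,0.15],"twist": [0,0,0],"jaw": 1},
  {"xyz": [0,0,0.15],"twist": [0,0,0],"jaw": 1},
  {"xyz": [0,0,0.15],"twist": [0,0,0],"jaw": 1},
])

```text
time_s: 14.07
tool_pos: [0.5338, -0.4009, 0.2407]
tool_rot: [-180.0, -0.0, 80.0]
force: [-0.8, 0.7, -2.8]
grip_width: 0.0273
grasp_force: 30.0
```

Not touching yet, since the force still shows the cover's weight. I lower further in small steps.

>>> servo_tool([
  {"xyz": [0,0,0.05],"twist": [0,0,0],"jaw": 1},
  {"xyz": [0,0,0.1],"twist": [0,0,0],"jaw": 1},
  {"xyz": [0,0,0.1],"twist": [0,0,0],"jaw": 1},
  {"xyz": [0,0,0.1],"twist": [0,0,0],"jaw": 1},
])

```text
time_s: 14.4
tool_pos: [0.5338, -0.401, 0.2404]
tool_rot: [180.0, -0.0, 80.0]
force: [-1.9, 1.5, 2.7]
grip_width: 0.0273
grasp_force: 30.0
```

The force changed sign, so the cover is resting on the floor. Release and retreat upward.

>>> servo_tool([
  {"xyz": [0,0,0],"twist": [0,0,0],"jaw": 0.65},
  {"xyz": [0,0,0],"twist": [0,0,0],"jaw": 0.6},
  {"xyz": [0,0,0],"twist": [0,0,0],"jaw": 0.5},
  {"xyz": [0,0,0],"twist": [0,0,0],"jaw": 0.4},
  {"xyz": [0,0,0],"twist": [0,0,0],"jaw": 0.3},
  {"xyz": [0,0,0],"twist": [0,0,0],"jaw": 0.3},
  {"xyz": [0,0,0],"twist": [0,0,0],"jaw": 0.3},
])

```text
time_s: 14.98
tool_pos: [0.5338, -0.401, 0.2397]
tool_rot: [180.0, -0.0, 80.0]
force: [-0.3, -0.5, 0.1]
grip_width: 0.0581
grasp_force: 0.0
```

>>> servo_tool([
  {"xyz": [0,0,-1],"twist": [0,0,0],"jaw": 0.3},
  {"xyz": [0,0,-3],"twist": [0,0,0],"jaw": 0.3},
  {"xyz": [0,0,-6],"twist": [0,0,0],"jaw": 0.3},
  {"xyz": [0,0,-9],"twist": [0,0,0],"jaw": 0.3},
  {"xyz": [0,0,-12],"twist": [0,0,0],"jaw": 0.3},
  {"xyz": [0,0,-15],"twist": [0,0,0],"jaw": 0.3},
  {"xyz": [0,0,-17],"twist": [0,0,0],"jaw": 0.3},
  {"xyz": [0,0,-17],"twist": [0,0,0],"jaw": 0.3},
  {"xyz": [0,0,-17],"twist": [0,0,0],"jaw": 0.3},
  {"xyz": [0,0,-17],"twist": [0,0,0],"jaw": 0.3},
])

```text
time_s: 15.82
tool_pos: [0.5336, -0.4008, 0.4093]
tool_rot: [-180.0, -0.0, 80.0]
force: [0.5, 0.1, 0.1]
grip_width: 0.0609
grasp_force: 0.0
```

Run:
```python
from h import *;from cell import env
c=env.read_camera("scene");cv2.imwrite("pics/s5.png",c["img"][:,:,::-1])
o=env.get_obs();print(o["tool_pos"],o["force"],o["grip_width"])
```

```text
[ 0.53360665 -0.40057666  0.40860646] [-1.04089736  0.89763894 -0.38391337] 0.0608060468025146
```

View pics/s5.png

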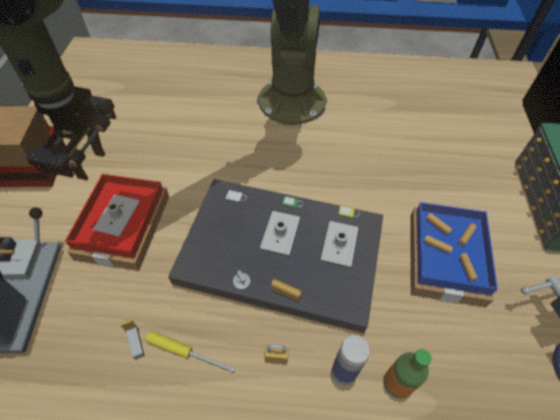

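The cover lies flat and neck up in the tray at (117,216). The other two covers are untouched at (281,232) and (340,243), and the gripper is clear.

```bash
python3 -c "
from cell import env
print(env.sign_off())"
```

```text
the job is handed in; nothing more can be done
None
```

The right cover was the one that rocked; I set it down flat and neck up in the red tray, left the two sound covers where they were, and handed the job in (no verdict was returned).

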